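# Make up a compression fitting: finger-tight, then a quarter turn with the wrench

## Robot

A 7-joint arm with a two-finger parallel gripper is mounted at the origin on the work surface. World frame = base frame: x ahead of the robot, y to its left, z up, the work surface at z = 0. Lengths are in mm, angles in rad, forces in N, time in s.
With the tool pointing down it reaches from about 400 to 850 mm from the base axis. Payload 4.5 kg.
Tool frame: the origin (TCP) lies on the centre line of the jaws, within the pads' length; the fingertips stand 25 mm ahead of it and the grasp point (between the pads) lies 6 mm ahead of it; z points along the fingers, y is the line along which they close (so a half turn about z gives the same grasp; the last joint's range is limited). The gripper opens to 88 mm and grips with 3 to 60 N. Pads are 18 mm wide; open, the fingers measure 123 mm over their backs; the gripper's body (75 mm by 187 mm) begins 45 mm behind the grasp point.
Start: joints at [1.297, 0.689, -0.195, 1.565, 0.157, 0.902, -0.215], TCP at [189.38, -595.639, 263.743] pointing down, gripper open.
Joint ranges: [-3.01, 3.01], [-0.46, 2.08], [-1.47, 1.51], [0.13, 2.56], [-1, 4.14], [0.04, 2.09], [-2.66, 2.66]. Speed limits (rad/s): [2.57, 2.57, 3.14, 3.14, 3.14, 3.14, 3.14].

## Interface

Orientations are given as a unit quaternion [w, x, y, z].
In Python, from rig import ctrl gives the robot as it stands. Calls block until the motion is done:
- ctrl.move_pose(position, orientation): joint-space move of the TCP to a pose.
- ctrl.servo_line(position, rotation=None, v=150, until_force=None): straight line of the TCP; rotation=None keeps the orientation; v is the mean speed in mm/s. With until_force (N) it stops when the force on the tool has changed by that much, and returns True; else False.
- ctrl.move_joints(angles): joint-space move.
- ctrl.grip(opening): opening from 0.0 (shut) to 1.0 (fully open); the grip force is fixed at half the most; returns when the fingers have stopped.
- ctrl.pause(seconds).
- ctrl.ik(position, orientation): joint angles nearest the present ones, or None.
- ctrl.read_camera(name): name is "scene" or "top"; returns the picture (420x560x3 uint8, red, green, blue); there is no depth.
- ctrl.calibration(name): a dict with "intrinsics" (3x3 intrinsics, pixels), "world_from_camera" (4x4, takes a point from camera to world coordinates). Camera axes: x right, y down, z forward; pixel columns grow to the right and rows downward; lengths in mm; the calibration is good to about 2 mm. A picture is of the moment at which its call begins. calibration takes no time and is no camera call.
A pose or a line that the arm cannot do raises ctrl.IKError and nothing moves.
- ctrl.finish_job(): hands the job in; it is judged then, once.
Readings, each from a call of its own:
- ctrl.read_time_s(): time.
- ctrl.read_qpos(): joint angles.
- ctrl.read_qd(): joint speeds.
- ctrl.read_joint_efforts(): joint torques, N m.
- ctrl.read_eef_pos(): TCP position.
- ctrl.read_tool_rot(): TCP orientation.
- ctrl.read_ft_force(): force on the tool from outside, world axes, zero at the start.
- ctrl.read_ft_torque(): the same for the moment, N m.
- ctrl.read_width(): opening from 0.0 (shut) to 1.0 (fully open).
- ctrl.read_grasp_force(): force on a finger pad.
Only numpy, scipy, OpenCV 4.12 (cv2) and the standard library are available. Lean on these libraries where they do the work, as an engineer would, in place of code of your own. Each camera call takes 0.05 s, during which the arm holds its last target. There are 200 camera calls.

## Task

Run the brass compression nut on the valve block in the machine vise clockwise with the fingers until it is snug and stops of itself, without forcing it further by hand. Then use the blue-handled wrench to tighten it a quarter turn beyond that point, no more, and lay the wrench back down flat on the black rubber mat. Do not drop the wrench, and leave the smaller wrench and the loose steel nut where they are.

Things in the scene. Friction and masses are not known exactly. Their poses are not given: they have to be found in the camera images.
- nut: Brass hexagon compression nut, 36 mm across flats, 41.6 mm across corners, 28 mm tall, on a valve block in the machine vise. It only turns about its vertical axis. Origin on the axis at its underside, about 90 mm above the bench, z up; x is normal to one flat, the one with a red paint line; flats every 60 degrees. Clockwise from above (yaw decreasing) tightens; it sinks 0.8 mm per rad (coarse thread).
- tube_cap (a point): Top centre of the red cap (17 mm across) on the 16 mm copper tube that stands out of the nut on its axis, 28 mm above the nut. How the nut feels: it runs down easily, under 0.1 N m, for 0.9 to 2.3 rad, different each time; then it is snug, and from there about 0.9 N m is needed to turn it, and it stays where it is turned to.
- ferrule_pt (a point): A point on the ferrule, out of sight inside the fitting, on the nut's axis at the height of the nut's underside. It does not move while the nut runs freely; beyond snug the nut drives it down 0.8 mm per rad (1.3 mm for a quarter turn) and it stays down: too little to measure well.
- vise: Machine vise, base 200 x 120 mm, jaws 68 mm high, fixed. Origin at the centre of its underside, on the nut's axis; x along its screw, whose handle reaches to x = -132 mm, 46 mm high. It holds the valve block, 56 x 70 mm, top 80 mm above the bench, with a round boss under the nut (44 mm across, top at 89 mm).
- wrench_mid (a point): Centre of the handle of the wrench to use (open-ended, blue handle), half-way up its thickness. Wrench 214 mm long, 14 mm thick, about 0.3 kg, balances about 6 mm from here towards the jaw. x along it towards the open jaw, z up; it lies flat on the mat. Handle 22 mm wide, from x = -62 to +54 mm; a closed ring 42 mm across at x = -79 mm.
- wrench_jaw (a point): Centre of that wrench's open jaw, 90 mm from the handle's centre, half-way up; same axes (x points out of the mouth). Gap 38 mm between two parallel prongs, 64 mm over all, from 25 mm behind this point to 24 mm ahead, the tips flared; the bottom of the jaw is 22.5 mm behind this point. On the nut it has about 6 degrees of play either way; both are oiled and slide easily.
- wrench: The same wrench; origin in the middle of its handle, on its underside, 7 mm below point wrench_mid; same axes.
- mat: Black rubber tool mat on the bench, 260 mm (x) by 210 mm (y), 3 mm thick, fixed. Origin at the centre of its underside.
- small_wrench: A smaller wrench with a yellow handle, 153 mm long, 10 mm thick, lying on the mat beside the blue one, too small for the nut: leave alone. Origin in the middle of its handle, on its underside.
- spare_nut: Loose steel nut, 34 mm across flats, 20 mm high: leave alone. Origin at the centre of its underside.
Things that resemble listed ones, but are neither listed nor needed, are in the scene too. What is shaped like the wrench but orange is not meant.

How it is judged:
By the outcome, as a careful person would: the job done as asked, in the order asked, and still so for the second after the job is handed in, with the robot touching nothing.
It also fails if it takes over 70 s, if anything falls off the work surface, if the arm or the gripper's body presses on something with over 40 N, if the wrist force passes 120 N, or if a joint passes its speed limit or range.

## Working session

There is one attempt and no reset: what is moved stays moved. The work goes in short steps, each a Python script; the robot and the scene stay as the last script left them, time stands still between calls to the robot, and variables do not carry over. Pictures are saved under pics/ and viewed, at most 10 in all, crops included, and the job is handed in when it is done.

```bash
ls; mkdir -p pics
python3 - <<'E'
from rig import ctrl
import cv2,numpy as np
for n in("scene","top"):
    im=ctrl.read_camera(n); cv2.imwrite(f"pics/{n}0.png",im[:,:,::-1]); c=ctrl.calibration(n); print(n,np.round(c["intrinsics"],1).tolist(),np.round(c["world_from_camera"],3).tolist())
print(ctrl.read_tool_rot(),ctrl.read_time_s())
E
```

```text
pics
scene [[531.1, 0.0, 279.1], [0.0, 531.1, 204.8], [0.0, 0.0, 1.0]] [[0.707, 0.389, -0.591, 1118.124], [0.707, -0.376, 0.599, -531.565], [0.011, -0.841, -0.541, 732.829], [0.0, 0.0, 0.0, 1.0]]
top [[487.9, 0.0, 277.4], [0.0, 487.9, 208.4], [0.0, 0.0, 1.0]] [[0.026, -0.986, 0.162, 244.793], [-0.999, -0.03, -0.022, 156.172], [0.027, -0.161, -0.987, 1281.147], [0.0, 0.0, 0.0, 1.0]]
[-7.99219517e-04  9.88179807e-01  1.53297095e-01 -1.74083019e-04] 0.1
```

View pics/top0.png

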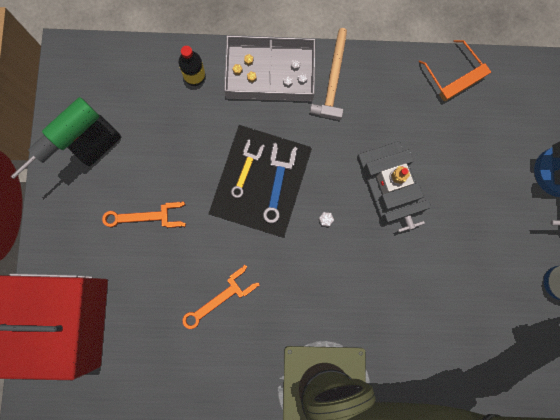

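View pics/scene0.png

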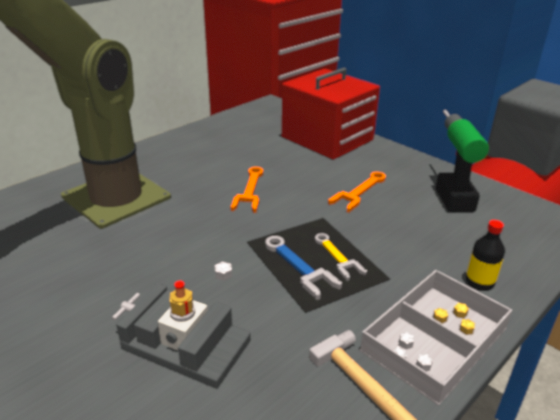

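```bash
cat > h.py <<'E'
from rig import ctrl
import cv2,numpy as np
from scipy.spatial.transform import Rotation as R
def w(n,u,v,z):
    c=ctrl.calibration(n);K=np.array(c["intrinsics"]);T=np.array(c["world_from_camera"])
    d=T[:3,:3]@np.linalg.solve(K,[u,v,1]);o=T[:3,3];return o+d*(z-o[2])/d[2]
def px(n,p):
    c=ctrl.calibration(n);K=np.array(c["intrinsics"]);T=np.linalg.inv(np.array(c["world_from_camera"]))
    q=K@(T[:3,:3]@np.array(p)+T[:3,3]);return q[:2]/q[2]
def tri(a,b):
    A=[];B=[]
    for n,(u,v) in(("top",a),("scene",b)):
        c=ctrl.calibration(n);T=np.array(c["world_from_camera"]);d=T[:3,:3]@np.linalg.solve(np.array(c["intrinsics"]),[u,v,1]);d/=np.linalg.norm(d)
        P=np.eye(3)-np.outer(d,d);A.append(P);B.append(P@T[:3,3])
    return np.linalg.lstsq(np.vstack(A),np.hstack(B),rcond=None)[0]
def crop(n,c,s,k):
    im=ctrl.read_camera(n)[:,:,::-1];x,y=int(c[0]-s//2),int(c[1]-s//2)
    return cv2.resize(im[y:y+s,x:x+s],None,fx=k,fy=k,interpolation=cv2.INTER_CUBIC)
def blob(n,lo,hi,box):   # HSV mask in box (x0,y0,x1,y1)
    im=ctrl.read_camera(n);x0,y0,x1,y1=box
    m=cv2.inRange(cv2.cvtColor(im[y0:y1,x0:x1],cv2.COLOR_RGB2HSV),lo,hi)
    k,l,st,ce=cv2.connectedComponentsWithStats(m)
    i=1+np.argmax(st[1:,4]); p=np.argwhere(l==i)[:,::-1]+[x0,y0]
    return p.astype(float)
def quat(yaw):  # tool down, tool y axis (closing line) at world angle yaw
    # columns: x=(sin,-cos,0) , y=(cos,sin,0), z=down
    c,s=np.cos(yaw),np.sin(yaw)
    M=np.array([[-s,c,0],[c,s,0],[0,0,-1.]])
    q=R.from_matrix(M).as_quat();return [q[3],q[0],q[1],q[2]]
E
python3 - <<'E'
from h import *
a=crop("top",(404,175),50,8);b=crop("scene",(180,300),50,8)
cv2.imwrite("pics/nut.png",np.hstack([a,b]))
im=crop("top",(270,185),100,6);cv2.imwrite("pics/wr.png",im)
t=blob("top",(0,150,60),(8,255,255),(394,160,414,190));s=blob("scene",(0,150,60),(8,255,255),(170,275,192,298))
print(t.mean(0),len(t),s.mean(0),len(s),tri(t.mean(0),s.mean(0)))
p=blob("top",(100,120,50),(125,255,255),(255,140,300,215))
P=np.array([w("top",u,v,10+7) for u,v in p]);print(len(p),P.mean(0));c,(W,H),ang=cv2.minAreaRect(P[:,:2].astype(np.float32));print(c,W,H,ang)
for n in [(366,150),(392,140),(430,210),(378,216),(410,226)]: print(n,w("top",*n,40))
E
```

```text
[404.05263158 170.92105263] 38 [178.92105263 284.67105263] 76 [ 532.52515698 -172.10538572  143.60716498]
344 [510.31934282 131.1786842   17.        ]
(511.022216796875, 131.13558959960938) 21.88226318359375 110.70745849609375 80.34741973876953
(366, 150) [ 612.07916351 -101.86907018   40.        ]
(392, 140) [ 641.89323124 -171.36302443   40.        ]
(430, 210) [ 456.44283395 -268.4780201    40.        ]
(378, 216) [ 436.59602532 -132.45559273   40.        ]
(410, 226) [ 412.96969129 -215.35414195   40.        ]
```

View pics/nut.png

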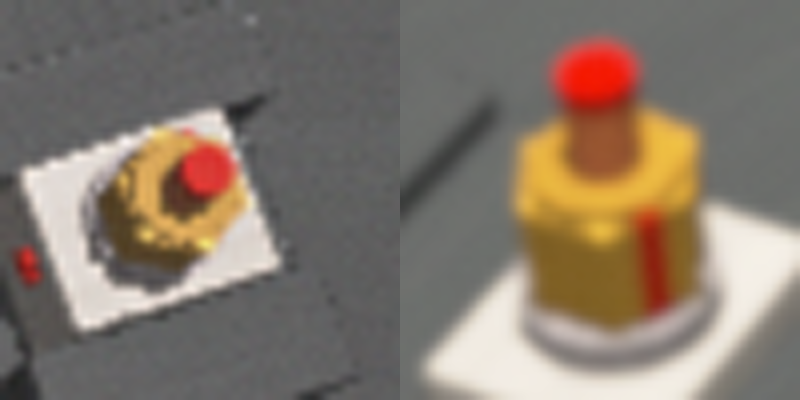

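View pics/wr.png

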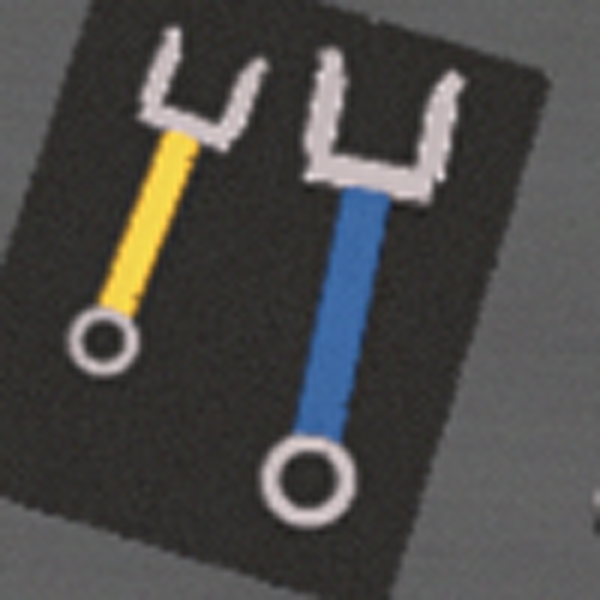

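Run:
```python
from h import *
ax=np.array([532.5,-172.1])
for z in(142,144,146): print(z,w("top",404.05,170.4,z),w("scene",178.9,284.0,z))
for z in (100,104,108):
    p=w("scene",31.5+155,307.25,z);d=p[:2]-ax;print(z,p,np.hypot(*d),np.degrees(np.arctan2(d[1],d[0])))
# nut hex projected for candidate yaws: corners of top face in the scene crop / line pos
for yaw in range(-90,0,10):
    a=np.radians(yaw);L=[px("scene",[*(ax+18*np.array([np.cos(a),np.sin(a)])),z]) for z in (118,90)]
    print(yaw,[np.round((l-[155,275])*8+[400,0]).astype(int).tolist() for l in L],
     [np.round((px("scene",[*(ax+20.8*np.array([np.cos(a+np.pi/6+k*np.pi/3),np.sin(a+np.pi/6+k*np.pi/3)])),118])-[155,275])*8+[400,0]).astype(int).tolist() for k in range(6)])
np.set_printoptions(precision=2,suppress=True)
for d in range(-180,180,20):
    q=ctrl.ik([*ax,118],quat(np.radians(d)));print(d,q)
```

```text
142 [ 534.07614094 -172.80263203  142.        ] [ 529.7119586  -169.95826652  142.        ]
144 [ 533.56824721 -172.22505204  144.        ] [ 531.70377945 -171.18233375  144.        ]
146 [ 533.06035348 -171.64747206  146.        ] [ 533.6956003  -172.40640098  146.        ]
100 [ 545.00616378 -170.06349983  100.        ] 12.67089047951749 9.248848828792346
104 [ 548.62874438 -172.34848966  104.        ] 16.130658461694495 -0.8826652693392687
108 [ 552.25132498 -174.6334795   108.        ] 19.91314532482744 -7.309350756556191
-90 [[530, 211], [543, 310]] [[560, 236], [661, 219], [700, 153], [641, 106], [543, 122], [501, 187]]
-80 [[540, 218], [553, 317]] [[577, 239], [674, 210], [697, 142], [625, 104], [530, 131], [504, 198]]
-70 [[552, 224], [565, 322]] [[594, 239], [685, 199], [690, 132], [608, 103], [519, 141], [510, 208]]
-60 [[565, 227], [578, 326]] [[612, 237], [693, 188], [681, 123], [591, 105], [510, 152], [519, 218]]
-50 [[580, 229], [592, 328]] [[629, 233], [699, 177], [670, 116], [574, 109], [504, 163], [530, 226]]
-40 [[595, 229], [607, 328]] [[646, 227], [701, 165], [656
[... 512 characters left out ...]
82  0.08  1.89 -0.14  0.44 -1.73]
-100 [ 0.22  0.82  0.01  1.89 -0.02  0.44 -1.49]
-80 [ 0.26  0.82 -0.05  1.88  0.09  0.44 -1.25]
-60 [ 0.3   0.82 -0.12  1.88  0.21  0.45 -1.01]
-40 [ 0.34  0.82 -0.19  1.88  0.32  0.47 -0.77]
-20 [ 0.39  0.83 -0.27  1.88  0.42  0.49 -0.52]
0 [ 0.43  0.84 -0.34  1.87  0.52  0.52 -0.26]
20 [ 0.47  0.85 -0.41  1.87  0.61  0.55  0.  ]
40 [ 0.51  0.86 -0.47  1.87  0.68  0.58  0.29]
60 [ 0.53  0.87 -0.52  1.87  0.73  0.61  0.59]
80 [ 0.58  0.88 -0.6   1.87  0.8   0.65  0.87]
100 [ 0.64  0.92 -0.72  1.86  0.91  0.73  1.13]
120 [ 0.85  1.16 -1.26  1.85  1.23  1.18  1.23]
140 [ 0.85  1.16 -1.26  1.85  1.23  1.18  1.58]
160 [-0.02  0.87  0.43  1.9  -0.7   0.52 -2.59]
```

Run:
```python
from h import *
ax=[533,-172]
Q=quat(np.radians(57))
ctrl.move_pose([*ax,220],Q);print(ctrl.read_time_s())
print(ctrl.servo_line([*ax,118],v=100,until_force=12),ctrl.read_eef_pos(),ctrl.read_time_s())
ctrl.pause(.2);t0=np.array(ctrl.read_ft_torque());print(t0,ctrl.read_ft_force())
ctrl.grip(0.0);print(ctrl.read_width()*88,ctrl.read_grasp_force(),ctrl.read_time_s())
print(ctrl.read_ft_torque(),ctrl.read_ft_force(),ctrl.read_eef_pos())
ctrl.servo_line([*ax,118],quat(np.radians(55)),v=100);print(ctrl.read_time_s(),ctrl.read_ft_torque(),ctrl.read_ft_force())
cv2.imwrite("pics/g.png",np.hstack([crop("top",(404,175),80,5),crop("scene",(180,300),80,5)]))
```

```text
2.375
False [ 533.44838361 -171.97963424  118.56025847] 3.5417
[ 0.03345591 -0.12399029  0.01806709] [-0.28679027 -0.42232099  0.39085425]
36.29934942835301 29.510903996997513 4.575
[-0.08966514 -0.10864028 -0.07040767] [ 0.10010442 -0.34410601 -0.05507358] [ 532.94580337 -172.09978978  118.00763597]
4.825 [-0.0320494  -0.13138218 -0.02265511] [-0.97686435 -0.06558309 -0.0655681 ]
```

View pics/g.png

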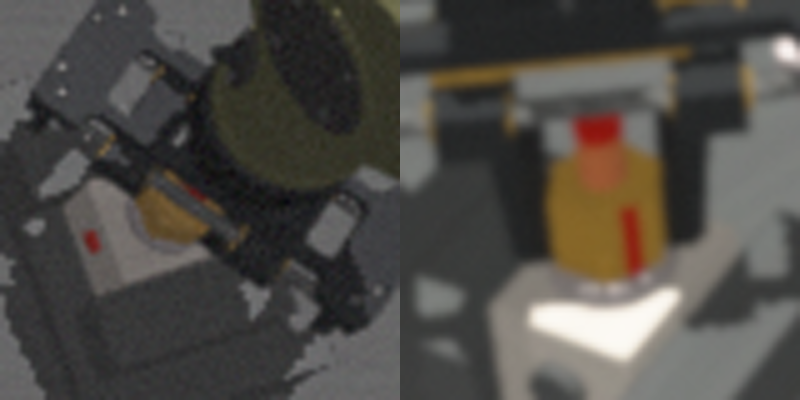

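Run:
```python
from h import *
ax=np.array([533,-172]);y0=57
def go(y,v=100): ctrl.servo_line([*ax,118-0.8*np.radians(y0-y)],quat(np.radians(y)),v=v)
tz=lambda: ctrl.read_ft_torque()[2]
for y in(45,30,16): go(y);print(y,round(tz(),3),ctrl.read_time_s())
y=16;L=[];hist=[]
while y>-90:
    y-=2;go(y);t=tz();L.append((y,round(t,2)))
    if t>0.2:
        t=np.mean([tz(),tz()]);L.append(("re",round(t,2)))
        if t>0.25: break
print(L,ctrl.read_time_s())
ctrl.pause(.2);print(tz(),tz(),ctrl.read_ft_force(),ctrl.read_width()*88)
r=ctrl.read_tool_rot();M=R.from_quat([r[1],r[2],r[3],r[0]]).as_matrix();print(np.degrees(np.arctan2(M[1,1],M[0,1])))
```

```text
45 -0.066 5.25
30 -0.106 5.6583
16 -0.071 6.05
[(14, np.float64(-0.06)), (12, np.float64(-0.05)), (10, np.float64(-0.03)), (8, np.float64(-0.04)), (6, np.float64(-0.06)), (4, np.float64(-0.1)), (2, np.float64(-0.02)), (0, np.float64(-0.01)), (-2, np.float64(-0.06)), (-4, np.float64(-0.05)), (-6, np.float64(-0.1)), (-8, np.float64(-0.06)), (-10, np.float64(-0.11)), (-12, np.float64(-0.09)), (-14, np.float64(-0.05)), (-16, np.float64(-0.01)), (-18, np.float64(-0.05)), (-20, np.float64(-0.1)), (-22, np.float64(-0.1)), (-24, np.float64(-0.03)), (-26, np.float64(-0.03)), (-28, np.float64(-0.02)), (-30, np.float64(-0.08)), (-32, np.float64(-0.1)), (-34, np.float64(-0.05)), (-36, np.float64(-0.06)), (-38, np.float64(-0.0)), (-40, np.float64(-0.06)), (-42, np.float64(-0.05)), (-44, np.float64(-0.14)), (-46, np.float64(-0.05)), (-48, np.float64(-0.1)), (-50, np.float64(-0.04)), (-52, np.float64(-0.08)), (-54, np.float64(-0.04)), (-56, np.float64(-0.04)), (-58, np.float64(0.28)), ('re', np.float64(0.28))] 15.3
0.3188797198317107 0.3188797198317107 [ 4.46827933 -2.36210427 -1.0738516 ] 35.62746045136131
-57.960180708571954
```

Run:
```python
from h import *
ctrl.grip(1.0);p=ctrl.read_eef_pos();ctrl.servo_line([p[0],p[1],190],v=200);print(ctrl.read_time_s())
ctrl.move_pose([514,131,150],quat(np.radians(-99.7)))
ring=w("top",271.3,215,14)
p=blob("top",(100,120,50),(125,255,255),(255,140,300,215)) ;print(len(p))
print("ring",ring,"mid from ring",ring[:2]+79*np.array([np.cos(np.radians(-9.65)),np.sin(np.radians(-9.65))]))
cv2.imwrite("pics/a.png",np.hstack([crop("top",(404,175),50,8),crop("scene",(180,300),50,8)]));print(ctrl.read_time_s())
for f in(32,0,-30,-64):
    for d in (90,145):
        a=np.radians(f);print(f,d,np.round(ctrl.ik([533-d*np.cos(a),-172-d*np.sin(a),124],quat(a-np.pi/2)),2))
```

```text
16.9Traceback (most recent call last):
  File "<stdin>", line 5, in <module>
  File "h.py", line 23, in blob
    i=1+np.argmax(st[1:,4]); p=np.argwhere(l==i)[:,::-1]+[x0,y0]
        ~~~~~~~~~^^^^^^^^^^
    return _wrapfunc(a, 'argmax', axis=axis, out=out, **kwds)
    return bound(*args, **kwds)
ValueError: attempt to get argmax of an empty sequence
```

Run:
```python
from h import *
ring=w("top",271.3,215,14)
print("ring",ring,"mid from ring",ring[:2]+79*np.array([np.cos(np.radians(-9.65)),np.sin(np.radians(-9.65))]))
cv2.imwrite("pics/a.png",np.hstack([crop("top",(404,175),50,8),crop("scene",(180,300),50,8)]));print(ctrl.read_time_s())
for f in(32,0,-30,-64):
    for d in (90,145):
        a=np.radians(f);print(f,d,np.round(ctrl.ik([533-d*np.cos(a),-172-d*np.sin(a),124],quat(a-np.pi/2)),2))
```

```text
ring [434.82401001 143.20529142  14.        ] mid from ring [512.70617016 129.96259039]
18.2167
32 90 [ 0.42  0.77 -0.1   2.04  0.2   0.34 -0.86]
32 145 [ 0.51  0.75 -0.1   2.12  0.24  0.28 -0.81]
0 90 [ 0.26  0.75  0.02  2.13 -0.07  0.26 -1.23]
0 145 [ 0.3   0.73  0.01  2.28 -0.06  0.13 -1.21]
-30 90 [ 0.11  0.76  0.11  2.14 -0.3   0.26 -1.62]
-30 145 [ 0.09  0.73  0.06  2.29 -0.31  0.12 -1.65]
-64 90 [-0.06  0.79  0.26  2.06 -0.55  0.36 -2.05]
-64 145 [-0.15  0.77  0.22  2.15 -0.59  0.28 -2.1 ]
```

View pics/a.png

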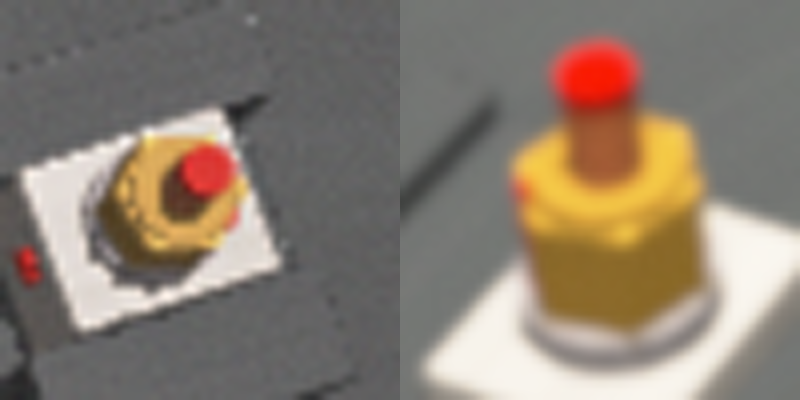

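Run:
```python
from h import *
Q=quat(np.radians(-99.7))
ctrl.servo_line([513.7,130.3,60],Q,v=150)
print(ctrl.servo_line([513.7,130.3,29.5],v=60,until_force=8),ctrl.read_eef_pos())
ctrl.grip(0.0);print(ctrl.read_width()*88,ctrl.read_grasp_force(),ctrl.read_time_s())
ctrl.servo_line([513.7,130.3,140],v=120);print(ctrl.read_width()*88,ctrl.read_ft_force(),ctrl.read_ft_torque(),ctrl.read_time_s())
a=np.radians(32);d=152
ctrl.move_pose([533-d*np.cos(a),-172-d*np.sin(a),150],quat(a-np.pi/2))
ctrl.servo_line([533-d*np.cos(a),-172-d*np.sin(a),123.5],v=100)
print(ctrl.read_time_s(),ctrl.read_eef_pos(),ctrl.read_qpos())
t=ctrl.read_camera("top")[120:270,330:480,::-1];s=ctrl.read_camera("scene")[200:350,80:230,::-1]
cv2.imwrite("pics/b.png",np.hstack([cv2.resize(t,(400,400)),cv2.resize(s,(400,400))]))
print("top nut",[np.round((px("top",[533,-172,118])-[330,120])*400/150)])
```

```text
True [513.0897437  130.27991872  28.49504829]
21.576802236367904 30.87102232871075 20.525
21.764189646614575 [ 1.13422435  0.174449   -2.58186962] [ 0.05899637  0.06669372 -0.00919312] 21.6083
23.5 [ 404.39785116 -251.81245609  123.32705223] [ 0.52689511  0.75294869 -0.10772739  2.12403862  0.27073478  0.27793497
 -0.82363664]
top nut [array([189., 142.])]
```

View pics/b.png

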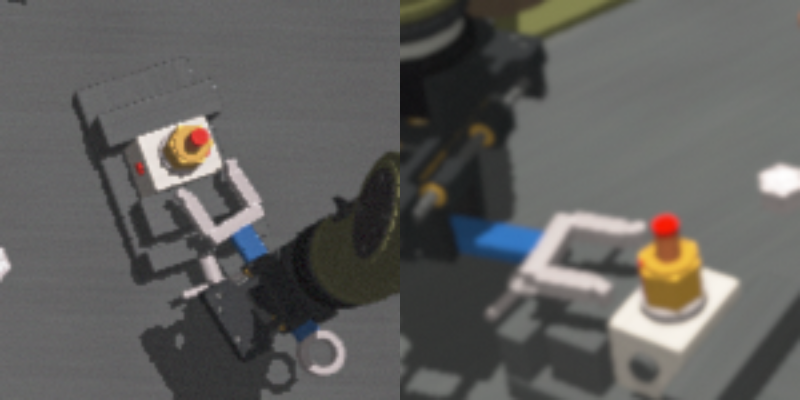

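Run:
```python
from h import *
a=np.radians(32);u=np.array([np.cos(a),np.sin(a)]);c=np.array([533,-172])
f=ctrl.servo_line([*(c-89.5*u),123],v=60,until_force=15)
p=np.array(ctrl.read_eef_pos());print(f,p,np.linalg.norm(p[:2]-c),ctrl.read_ft_force(),ctrl.read_ft_torque(),ctrl.read_width()*88,ctrl.read_time_s())
t=ctrl.read_camera("top")[120:270,330:480,::-1];s=ctrl.read_camera("scene")[200:350,80:230,::-1]
cv2.imwrite("pics/c.png",np.hstack([cv2.resize(t,(400,400)),cv2.resize(s,(400,400))]))
```

```text
False [ 452.90325673 -221.84439602  122.66102069] 94.33955743129216 [-6.88628907e+00 -6.41299488e+00 -5.41224696e-03] [-1.23561371  1.16711079 -0.10448705] 21.742812710016608 24.7917
```

View pics/c.png

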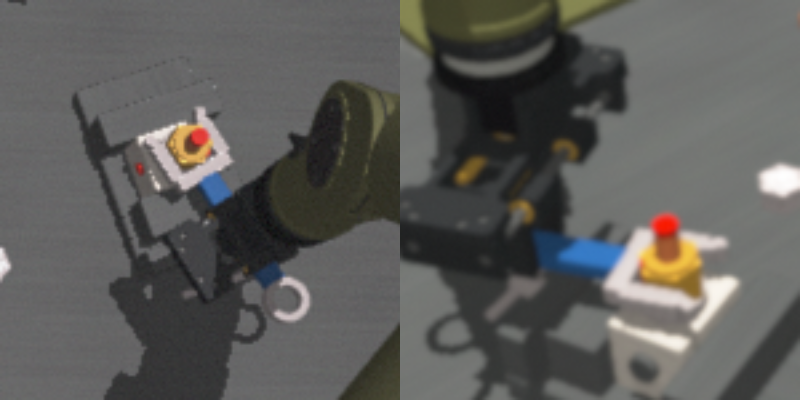

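```bash
cat >> h.py <<'E'
C=np.array([533,-172])
def yaw():
    r=ctrl.read_tool_rot();M=R.from_quat([r[1],r[2],r[3],r[0]]).as_matrix();return (np.degrees(np.arctan2(M[1,1],M[0,1]))+90+180)%360-180
def arc(f,d=93.5,z=122.5,v=80):
    a=np.radians(f);ctrl.servo_line([*(C-d*np.array([np.cos(a),np.sin(a)])),z],quat(a-np.pi/2),v=v)
def st(f):
    p=np.array(ctrl.read_eef_pos())-[*C,0];a=np.degrees(np.arctan2(-p[1],-p[0]));F=np.array(ctrl.read_ft_force());T=ctrl.read_ft_torque()[2]
    b=np.radians(a);ft=F[:2]@[-np.sin(b),np.cos(b)];fr=F[:2]@[np.cos(b),np.sin(b)]
    print(f"cmd {f:.1f} pos {a:.1f} rot {yaw():.1f} r {np.hypot(p[0],p[1]):.1f} z {p[2]:.1f} Ft {ft:.1f} Fr {fr:.1f} Fz {F[2]:.1f} Tz {T:.2f}")
    return a
E
python3 - <<'E'
from h import *
arc(32);st(32)
for f in(30,28,26,24,22,20,18): arc(f);st(f)
print(ctrl.read_time_s())
E
```

```text
cmd 32.0 pos 32.0 rot 31.9 r 94.7 z 122.3 Ft -1.5 Fr -5.1 Fz -2.9 Tz -0.17
cmd 30.0 pos 30.0 rot 29.9 r 94.7 z 122.4 Ft -2.5 Fr -6.0 Fz -2.0 Tz -0.20
cmd 28.0 pos 28.1 rot 27.9 r 94.6 z 122.4 Ft -1.8 Fr -5.0 Fz -2.8 Tz -0.28
cmd 26.0 pos 26.2 rot 25.9 r 94.6 z 122.4 Ft -3.0 Fr -4.3 Fz -3.0 Tz -0.25
cmd 24.0 pos 24.2 rot 23.9 r 94.4 z 122.5 Ft -2.8 Fr -5.7 Fz -2.5 Tz -0.24
cmd 22.0 pos 22.4 rot 21.9 r 94.3 z 122.5 Ft -4.2 Fr -4.2 Fz -2.9 Tz -0.13
cmd 20.0 pos 20.6 rot 20.0 r 94.2 z 122.5 Ft -5.3 Fr -4.4 Fz -2.8 Tz -0.01
cmd 18.0 pos 18.8 rot 18.0 r 94.1 z 122.5 Ft -5.8 Fr -4.9 Fz -3.7 Tz 0.02
26.8917
```

Run:
```python
from h import *
cv2.imwrite("pics/d.png",np.hstack([crop("top",(404,175),50,8),crop("scene",(180,300),50,8)]))
for f in(15,12,9,6,3,0): arc(f);st(f)
print(ctrl.read_time_s())
cv2.imwrite("pics/e.png",np.hstack([crop("top",(404,175),50,8),crop("scene",(180,300),50,8)]))
A,D,E=[cv2.imread(f"pics/{n}.png")[:,400:] for n in "ade"]
cv2.imwrite("pics/ade.png",np.hstack([cv2.resize(x[60:300,80:330],None,fx=1.06,fy=1.06) for x in(A,D,E)]))
```

```text
cmd 15.0 pos 15.8 rot 15.0 r 94.1 z 122.5 Ft -6.4 Fr -4.7 Fz -2.5 Tz 0.08
cmd 12.0 pos 12.7 rot 12.0 r 94.0 z 122.5 Ft -6.6 Fr -4.3 Fz -3.4 Tz -0.01
cmd 9.0 pos 9.7 rot 9.0 r 94.1 z 122.5 Ft -6.3 Fr -4.7 Fz -3.4 Tz 0.02
cmd 6.0 pos 6.7 rot 6.0 r 94.0 z 122.5 Ft -6.3 Fr -3.8 Fz -3.9 Tz 0.00
cmd 3.0 pos 3.7 rot 3.0 r 94.0 z 122.4 Ft -5.9 Fr -3.3 Fz -3.8 Tz 0.02
cmd 0.0 pos 0.6 rot -0.0 r 94.0 z 122.4 Ft -6.9 Fr -3.3 Fz -3.4 Tz 0.02
28.4917
```

View pics/ade.png

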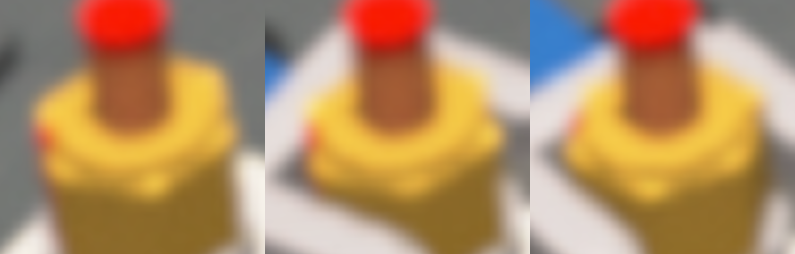

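```bash
cat >> h.py <<'E'
def ringyaw(im,f):   # wrench yaw from the ring in a top picture (BGR), near yaw f
    a=np.radians(f);g=px("top",[*(C-169*np.array([np.cos(a),np.sin(a)])),106]);x0,y0=(g-16).astype(int)
    k=im[y0:y0+32,x0:x0+32];hsv=cv2.cvtColor(k,cv2.COLOR_BGR2HSV)
    m=((hsv[...,1]<45)&(hsv[...,2]>140)).astype(np.uint8)
    n,l,s,c=cv2.connectedComponentsWithStats(m)
    if n<2: return None
    i=1+np.argmax(s[1:,4]);pts=np.argwhere(l==i)[:,::-1].astype(np.float32)
    (cx,cy),r=cv2.minEnclosingCircle(pts);p=w("top",cx+x0,cy+y0,106)[:2];d=C-p
    return np.degrees(np.arctan2(d[1],d[0])),np.hypot(*d),r,s[i,4]
E
python3 - <<'E'
from h import *
im=ctrl.read_camera("top")[:,:,::-1];cv2.imwrite("pics/e_top.png",im);print(ringyaw(im,0.6))
c=cv2.resize(cv2.imread("pics/c.png")[:,:400],(150,150),interpolation=cv2.INTER_AREA);f=np.zeros((420,560,3),np.uint8);f[120:270,330:480]=c;print(ringyaw(f,32),ringyaw(f,28))
print(w("top",438,232.1,106))
E
```

```text
(np.float64(12.880233508154594), np.float64(133.3809705437096), 2.549609661102295, np.int32(10))
(np.float64(33.083194685634936), np.float64(168.8978104769787), 8.153579711914062, np.int32(91)) (np.float64(33.083194685634936), np.float64(168.8978104769787), 8.153579711914062, np.int32(91))
[ 391.02315844 -264.25370602  106.        ]
```

```bash
cat >> h.py <<'E'
def red(im):   # red pixels near the nut in top picture (RGB), other than cap
    k=im[155:200,380:425].astype(int);h=cv2.cvtColor(im[155:200,380:425],cv2.COLOR_RGB2HSV)
    m=(((h[...,0]<9)|(h[...,0]>172))&(h[...,1]>110)&(h[...,2]>50)).astype(np.uint8)
    n,l,s,c=cv2.connectedComponentsWithStats(m)
    return [(np.round(c[i]+[380,155],1).tolist(),int(s[i,4])) for i in range(1,n)]
E
python3 - <<'E'
from h import *
for f in(-6,-12,-18,-24,-30,-36,-42,-48,-54,-60,-64,-67.7):
    arc(f)
    if f<-40 or f==-18: st(f)
ctrl.pause(.3);st(f)
im=ctrl.read_camera("top");cv2.imwrite("pics/f_top.png",im[:,:,::-1]);print(red(im),ringyaw(im[:,:,::-1],-65))
s=ctrl.read_camera("scene");cv2.imwrite("pics/f_sc.png",s[:,:,::-1])
for y in(170,160,152,145,135): print(y,[np.round(px("top",[*(C+18*np.array([np.cos(np.radians(y)),np.sin(np.radians(y))])),z]),1).tolist() for z in(116,112,88)])
print("cap",px("top",[*C,145]),"at -118",px("top",[*(C+18*np.array([np.cos(np.radians(-118)),np.sin(np.radians(-118))])),115]))
print(ctrl.read_time_s())
E
```

```text
cmd -18.0 pos -17.7 rot -17.9 r 94.1 z 122.3 Ft -5.5 Fr -1.9 Fz -3.5 Tz -0.14
cmd -42.0 pos -41.7 rot -41.7 r 94.1 z 122.2 Ft -4.5 Fr 0.9 Fz -3.4 Tz -0.13
cmd -48.0 pos -47.6 rot -47.6 r 94.2 z 122.1 Ft -5.4 Fr -0.0 Fz -3.6 Tz -0.13
cmd -54.0 pos -53.6 rot -53.6 r 94.2 z 122.1 Ft -4.8 Fr 1.1 Fz -4.3 Tz -0.04
cmd -60.0 pos -59.6 rot -59.6 r 94.2 z 122.1 Ft -5.0 Fr 0.4 Fz -4.9 Tz -0.02
cmd -64.0 pos -63.5 rot -63.6 r 94.2 z 122.1 Ft -5.1 Fr 0.6 Fz -4.5 Tz 0.02
cmd -67.7 pos -67.1 rot -67.3 r 94.2 z 122.0 Ft -5.8 Fr 1.0 Fz -4.5 Tz 0.07
cmd -67.7 pos -67.1 rot -67.3 r 94.2 z 122.1 Ft -4.8 Fr 1.5 Fz -4.6 Tz 0.06
[] (np.float64(-68.19091728349066), np.float64(167.93640304870434), 7.615873336791992, np.int32(62))
170 [[399.6, 180.3], [399.2, 180.7], [396.6, 182.7]]
160 [[398.4, 179.9], [397.9, 180.3], [395.4, 182.4]]
152 [[397.4, 179.5], [397.0, 179.9], [394.4, 182.0]]
145 [[396.7, 179.0], [396.2, 179.4], [393.7, 181.5]]
135 [[395.7, 178.2], [395.3, 178.6], [392.7, 180.7]]
cap [404.07839006 170.52795433] at -118 [407.0941712  176.96239866]
32.2917
```

Run:
```python
from h import *
arc(-62,d=94.2);st(-62)
a=np.radians(-62);u=np.array([np.cos(a),np.sin(a)])
print(ctrl.servo_line([*(C-155*u),122],v=80,until_force=15))
print(ctrl.read_ft_force(),ctrl.read_width()*88,ctrl.read_time_s())
im=ctrl.read_camera("top");s=ctrl.read_camera("scene");print(red(im))
cv2.imwrite("pics/h_top.png",im[:,:,::-1]);cv2.imwrite("pics/h_sc.png",s[:,:,::-1])
A=cv2.imread("pics/a.png")
t=cv2.resize(im[150:200,379:429,::-1],(400,400),interpolation=cv2.INTER_CUBIC);b=cv2.resize(s[275:325,155:205,::-1],(400,400),interpolation=cv2.INTER_CUBIC)
cv2.imwrite("pics/i.png",np.hstack([t,b]))
```

```text
cmd -62.0 pos -62.1 rot -61.8 r 94.9 z 122.5 Ft -3.6 Fr 0.0 Fz -4.2 Tz -0.12
False
[-1.25733355  0.48129951 -1.95540303] 21.627891534900733 33.4667
[]
```

View pics/i.png

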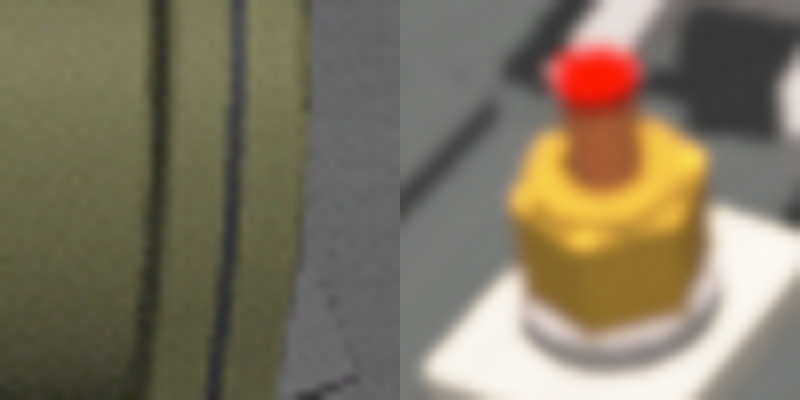

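Run:
```python
from h import *
p=ctrl.read_eef_pos();ctrl.servo_line([p[0],p[1],150],v=120)
ctrl.move_pose([513.1,130.3,100],quat(np.radians(-99.7)))
im=ctrl.read_camera("top");s=ctrl.read_camera("scene");print(red(im),ctrl.read_time_s(),ctrl.read_width()*88)
cv2.imwrite("pics/j_top.png",im[:,:,::-1]);cv2.imwrite("pics/j_sc.png",s[:,:,::-1])
k=im[174:188,388:406].astype(int);print((k[...,0]-k[...,1]));
for r in k: print(" ".join("%3d,%3d,%3d"%tuple(x) for x in r[2:14]))
```

```text
[([403.9, 171.2], 42), ([397.2, 180.9], 8), ([381.9, 182.8], 12)] 34.8 21.43309552552906
[[  7  11   9  10  18  22  33  39  49  49  47  33  34  35  44  70  94  90]
 [  9   9  10  12  18  19  27  34  45  47  48  30  34  35  32  34  34  42]
 [ 11   6  10   8  16  17  26  35  44  50  48  29  29  32  30  27  33  51]
 [  9   7   7  10  15  17  28  46  38  50  50  47  29  22  23  33  49  49]
 [  7   9   7   6  16  18  25  43  47  42  50  51  49  31  35  51  52  50]
 [  7  10   5   6  13  17  19  23  31  43  60  51  52  48  49  51  50  38]
 [  8  11   5   6  14  17  17  20  24  51 106 107  74  41  32  32  27  23]
 [  6  11   5   7   8  14  17  23  48  62  62  45  35  41  42  38  19  13]
 [  8   9   8   6   5   4  13  35  55  54  33  18  22  20  20  12  10  12]
 [  8   8   9  11   6   4   3   8  19  31  14  16  14  10  13  12  11   7]
 [  7   7   7   7  11   7   4   4   4   5   6   9  10   9  10   9   8   8]
 [  6   8   8   7   8  13   8   6   6   4   3   6   8   7  12   8   6   9]
 [  8   7   7   8   7   7   6   8  11   7   5   6  10  11  10  11   9   3]
 [  8   6   9   8   8   8   8   8   
[... 1355 characters left out ...]
,200 134,128,124  83, 79, 78  85, 82, 83  90, 82, 82  91, 72, 73  92, 61, 61  86, 72, 57  83, 67, 43  83, 69, 50 121,111,108
228,221,217 229,222,216 218,207,200 132,125,120  86, 82, 83  84, 80, 81  86, 82, 83  88, 83, 82  93, 87, 86  92, 83, 80 107, 97, 94 152,143,146
223,215,209 223,216,209 221,213,206 211,198,193 138,130,127 125,119,116 116,110,108  88, 84, 85  84, 81, 80  96, 90, 90 126,118,116 155,148,144
220,213,204 222,214,208 223,216,209 224,217,209 224,218,209 225,217,208 216,205,198 144,137,133 133,128,122 154,148,144 226,216,209 226,215,208
223,214,208 222,214,209 224,216,212 223,215,209 226,218,212 228,220,213 229,222,216 228,220,213 229,218,214 226,215,209 215,204,197 158,148,144
```

```bash
cat > fit.py <<'E'
from h import *
def unz(p): 
    A=cv2.imread(p);t,s=A[:,:400],A[:,400:]
    f=lambda q:cv2.resize(q,(50,50),interpolation=cv2.INTER_AREA)
    return f(t),f(s)
jt,js=cv2.imread("pics/j_top.png")[150:200,379:429],cv2.imread("pics/j_sc.png")[275:325,155:205]
S={"nut":unz("pics/nut.png"),"snug":unz("pics/a.png"),"end":(jt,js)}
def rays(n,o,k=4):
    c=ctrl.calibration(n);K=np.array(c["intrinsics"]);T=np.array(c["world_from_camera"])
    g=(np.arange(50*k)+.5)/k-.5;u,v=np.meshgrid(g+o[0],g+o[1])
    d=np.stack([(u-K[0,2])/K[0,0],(v-K[1,2])/K[1,1],np.ones_like(u)],-1)@T[:3,:3].T
    return T[:3,3],d
def labels(o,d,c,yaw,zb):
    # ray / hex prism side hit: 0 none, 1..6 face, 7 red line
    best=np.full(d.shape[:2],-np.inf);idx=np.zeros(d.shape[:2],int)
    ex=np.full(d.shape[:2],np.inf)
    for k in range(6):
        a=np.radians(yaw+60*k);nrm=np.array([np.cos(a),np.sin(a)]);den=d[...,:2]@nrm;t=(18-(o[:2]-c)@nrm)/den
        en=den<0;up=en&(t>best);best[up]=t[up];idx[up]=k+1;ex=np.where(~en,np.minimum(ex,t),ex)
    z=o[2]+d[...,2]*best;idx[(best>ex)|(z<zb+2.5)|(z>zb+23)]=0
    P=(o[:2]-c)+d[...,:2]*best[...,None];a=np.radians(yaw);s=P@np.array([-np.sin(a),np.cos(a)])
    idx[(idx==1)&(abs(s)<1.7)]=7
    return idx
def cost(n,im,o,d,c,yaw,zb):
    L=labels(o,d,c,yaw,zb).reshape(50,4,50,4).transpose(0,2,1,3).reshape(50,50,16)
    W=np.stack([(L==k).mean(-1) for k in range(1,8)],-1);ok=W.sum(-1)>.99
    A=W[ok];B=im[ok].astype(float);x,*_=np.linalg.lstsq(A,B,rcond=1e-6);return np.mean((A@x-B)**2)
E
python3 - <<'E'
from fit import *
# axis per camera from the cap's blob (columns/rows) at the cap
for n,i,o,zc in(("top",0,(379,150),145),("scene",1,(155,275),143)):
    O,d=rays(n,o)
    cands=[C+[a,b] for a in(-2,-1,0,1,2) for b in(-2,-1,0,1,2)]
    for (k,g0,zb) in(("nut",0,90),("snug",-118,88.4),("end",155,87.2)):
        im=S[k][i];ys=np.arange(g0-24,g0+25,2.)
        r=[cost(n,im,O,d,C,y,zb) for y in ys];b=np.argsort(r)[:3]
        res=[]
        for c in cands:
            rr=[cost(n,im,O,d,c,y,zb) for y in ys[::2]];res.append((min(rr),*(c-C),ys[::2][int(np.argmin(rr))]))
        res.sort();print(n,k,[(ys[j],round(r[j],1)) for j in b],"| offs:",[tuple(np.round(x,1).tolist()) for x in res[:5]])
E
```

```text
top nut [(np.float64(-2.0), np.float64(22.8)), (np.float64(-6.0), np.float64(24.0)), (np.float64(-4.0), np.float64(24.9))] | offs: [(9.0, -1.0, -1.0, -12.0), (11.9, 0.0, -1.0, -8.0), (14.9, -2.0, -2.0, -16.0), (15.6, -1.0, -2.0, -12.0), (16.1, -2.0, -1.0, -12.0)]
top snug [(np.float64(-114.0), np.float64(15.5)), (np.float64(-120.0), np.float64(15.9)), (np.float64(-118.0), np.float64(16.1))] | offs: [(6.6, 0.0, -1.0, -118.0), (7.8, -2.0, -2.0, -118.0), (15.5, 0.0, 0.0, -114.0), (17.0, -2.0, -1.0, -118.0), (18.5, -1.0, -2.0, -118.0)]
top end [(np.float64(165.0), np.float64(91.0)), (np.float64(167.0), np.float64(108.8)), (np.float64(169.0), np.float64(113.0))] | offs: [(19.0, 0.0, -1.0, 159.0), (25.6, -1.0, -1.0, 159.0), (27.5, 0.0, -2.0, 159.0), (35.5, -2.0, -1.0, 155.0), (37.6, -1.0, -2.0, 155.0)]
scene nut [(np.float64(-6.0), np.float64(114.0)), (np.float64(-8.0), np.float64(117.8)), (np.float64(-4.0), np.float64(140.4))] | offs: [(76.8, -1.0, 2.0, -12.0), (85.5, -1.0, 1.0, -8.0), (86.3, -2.0, 1.0, -4.0), (92.6, 0.0, 1.0, -12.0), (95.4, -2.0, 2.0, -8.0)]
scene snug [(np.float64(-122.0), np.float64(147.7)), (np.float64(-124.0), np.float64(150.8)), (np.float64(-118.0), np.float64(168.1))] | offs: [(56.9, -2.0, 2.0, -130.0), (57.7, -1.0, 2.0, -130.0), (64.3, -2.0, 1.0, -122.0), (79.0, -2.0, 0.0, -118.0), (80.6, -1.0, 1.0, -126.0)]
scene end [(np.float64(159.0), np.float64(295.4)), (np.float64(161.0), np.float64(306.4)), (np.float64(165.0), np.float64(337.5))] | offs: [(85.2, -2.0, 2.0, 167.0), (97.5, -2.0, 1.0, 163.0), (142.0, -1.0, 2.0, 163.0), (150.6, -1.0, 1.0, 163.0), (173.9, -2.0, 0.0, 151.0)]
```

Run:
```python
from fit import *
from scipy.optimize import minimize_scalar
for n,i,o in(("top",0,(379,150)),("scene",1,(155,275))):
    O,d=rays(n,o);out=[]
    for a in np.arange(-3,1.6,.5):
        for b in np.arange(-2,3.1,.5):
            tot=0;Y=[]
            for (k,g0,zb) in(("nut",-6,90),("snug",-118,88.4),("end",158,87.2)):
                ys=np.arange(g0-14,g0+15,2.);r=np.array([cost(n,S[k][i],O,d,C+[a,b],y,zb) for y in ys]);tot+=r.min();j=np.argmin(r);Y.append(ys[j])
            out.append((round(tot,1),a,b,*Y,Y[1]+360-Y[2],Y[0]-Y[1]))
    out.sort();print(n,*[tuple(map(float,x)) for x in out[:8]],sep="\n")
```

```text
top
(35.7, 0.0, -1.0, -8.0, -120.0, 160.0, 80.0, 112.0)
(37.2, -0.5, -1.5, -8.0, -126.0, 156.0, 78.0, 118.0)
(39.0, -0.5, -1.0, -6.0, -124.0, 158.0, 78.0, 118.0)
(40.5, -1.0, -1.5, -10.0, -126.0, 156.0, 78.0, 116.0)
(42.3, 0.0, -1.5, 0.0, -122.0, 158.0, 80.0, 122.0)
(53.1, -2.0, -1.5, -12.0, -118.0, 154.0, 88.0, 106.0)
(54.8, -1.0, -1.0, -12.0, -122.0, 156.0, 82.0, 110.0)
(55.5, -2.0, -2.0, -14.0, -118.0, 156.0, 86.0, 104.0)
scene
(165.4, -3.0, 2.5, -10.0, -126.0, 168.0, 66.0, 116.0)
(168.5, -3.0, 3.0, -12.0, -132.0, 168.0, 60.0, 120.0)
(172.1, -3.0, 2.0, -6.0, -124.0, 160.0, 76.0, 118.0)
(175.5, -2.5, 2.5, -10.0, -128.0, 166.0, 66.0, 118.0)
(189.3, -2.5, 1.5, -4.0, -124.0, 162.0, 74.0, 120.0)
(191.2, -2.5, 3.0, -12.0, -132.0, 166.0, 62.0, 120.0)
(194.3, -2.5, 2.0, -8.0, -128.0, 164.0, 68.0, 120.0)
(200.2, -2.0, 2.5, -12.0, -130.0, 166.0, 64.0, 118.0)
```

Run:
```python
from h import *
a=np.radians(-55);u=np.array([np.cos(a),np.sin(a)])
ctrl.move_pose([*(C-155*u),150],quat(a-np.pi/2))
ctrl.servo_line([*(C-155*u),122.5],v=100);st(-55)
print(ctrl.servo_line([*(C-94.5*u),122.5],v=80,until_force=12));st(-55)
for f in (-53,-51,-49,-47,-45,-43): 
    arc(f,d=94.5);st(f)
    F=np.array(ctrl.read_ft_force());b=np.radians(f)
    if F[:2]@[-np.sin(b),np.cos(b)]>2.0: break
print(ctrl.read_time_s())
```

```text
cmd -55.0 pos -55.3 rot -54.9 r 155.7 z 122.1 Ft -0.4 Fr -0.0 Fz -1.5 Tz -0.00
False
cmd -55.0 pos -54.9 rot -55.0 r 94.8 z 122.4 Ft -0.1 Fr 0.1 Fz -2.5 Tz 0.06
cmd -53.0 pos -52.9 rot -53.0 r 94.7 z 122.6 Ft 0.7 Fr -1.3 Fz -2.8 Tz -0.04
cmd -51.0 pos -51.0 rot -51.1 r 94.7 z 122.5 Ft 0.2 Fr -0.8 Fz -3.1 Tz -0.00
cmd -49.0 pos -49.0 rot -49.1 r 94.6 z 122.5 Ft -0.8 Fr -2.0 Fz -1.9 Tz -0.07
cmd -47.0 pos -47.1 rot -47.1 r 94.6 z 122.5 Ft 0.5 Fr -1.6 Fz -2.8 Tz -0.03
cmd -45.0 pos -45.1 rot -45.1 r 94.6 z 122.5 Ft -0.5 Fr -1.2 Fz -2.6 Tz 0.00
cmd -43.0 pos -43.1 rot -43.1 r 94.5 z 122.5 Ft -1.1 Fr -1.2 Fz -2.7 Tz -0.06
38.4333
```

Run:
```python
from h import *
arc(-40,d=94.5);st(-40);arc(-37,d=94.5);st(-37)
for f in (-46,-52,-55,-57,-59,-61,-63): 
    arc(f,d=94.5);st(f)
    F=np.array(ctrl.read_ft_force());b=np.radians(f)
    if F[:2]@[-np.sin(b),np.cos(b)]<-4: break
print(ctrl.read_time_s())
im=ctrl.read_camera("scene");cv2.imwrite("pics/k_sc.png",im[:,:,::-1])
```

```text
cmd -40.0 pos -40.1 rot -40.1 r 94.5 z 122.5 Ft -0.3 Fr -1.3 Fz -3.1 Tz -0.04
cmd -37.0 pos -37.1 rot -37.1 r 94.5 z 122.5 Ft 0.4 Fr -1.2 Fz -2.7 Tz -0.03
cmd -46.0 pos -46.0 rot -45.9 r 94.6 z 122.4 Ft 0.1 Fr -1.0 Fz -3.4 Tz 0.09
cmd -52.0 pos -51.7 rot -51.8 r 94.6 z 122.4 Ft -0.5 Fr -2.0 Fz -3.2 Tz 0.05
cmd -55.0 pos -54.8 rot -54.9 r 94.5 z 122.5 Ft 0.3 Fr -3.1 Fz -2.3 Tz 0.08
cmd -57.0 pos -56.8 rot -56.9 r 94.5 z 122.5 Ft 0.2 Fr -2.0 Fz -2.7 Tz 0.09
cmd -59.0 pos -58.9 rot -58.9 r 94.5 z 122.5 Ft 0.5 Fr -3.0 Fz -2.4 Tz 0.03
cmd -61.0 pos -60.9 rot -60.9 r 94.5 z 122.5 Ft 0.3 Fr -3.2 Fz -2.8 Tz 0.00
cmd -63.0 pos -62.8 rot -62.9 r 94.4 z 122.4 Ft -0.5 Fr -1.6 Fz -1.9 Tz 0.14
40.7917
```

```bash
cat > asc.py <<'E'
import cv2,numpy as np,sys
def asc(p,x0,y0,x1,y1):
    k=cv2.imread(p)[y0:y1,x0:x1];h=cv2.cvtColor(k,cv2.COLOR_BGR2HSV).astype(int);H,S,V=h[...,0],h[...,1],h[...,2]
    o=np.full(H.shape,'.')
    o[(V>110)&(S<60)]='-';o[(V>165)&(S<60)]='w';o[(V>215)&(S<60)]='W'
    o[(H>95)&(H<130)&(S>110)&(V>60)]='B';o[(H>14)&(H<32)&(S>100)&(V>60)]='y';o[(H>14)&(H<32)&(S>100)&(V>190)]='Y';o[(H>8)&(H<=14)&(S>90)]='c'
    o[((H<=5)|(H>172))&(S>150)&(V>60)]='R'
    for i,r in enumerate(o): print(y0+i,''.join(r))
if __name__=="__main__": asc(sys.argv[1],*map(int,sys.argv[2:]))
E
python3 asc.py pics/k_sc.png 125 262 240 325; python3 -c "
from h import *
print('jaw axis at z105',px('scene',[*C,105]),'nut top',px('scene',[*C,117]),'boss top',px('scene',[*C,89]))
import numpy as np
a=np.radians(-63);u=np.array([np.cos(a),np.sin(a)]);n=np.array([-u[1],u[0]])
for nm,x,y in(('tipL',24,25),('tipR',24,-25),('cornL',-25,32),('cornR',-25,-32)): print(nm,px('scene',[*(C+u*x+n*y),111]))
"
```

```text
262 --------------------------------------------------..........................BBBBBBBB..........-wwWWWwwww-------....
263 --------------------------------------------------.........................BBBBBBBBB..........-wWWWWWWWWww-----....
264 --------------------------------------------------.........................BBBBBBBBB..........wWWWWWWWWWWWw------..
265 --------------------------------------------------........................BBBBBBBBBB.........-WWWWWWWWWWWWw--------
266 --------------------------------------------------.......................BBBBBBBBBBB.........-WWWWWWWWWWWWw--------
267 --------------------------------------------------.......................BBBBBBBBBBB.........-WWWWWWWWWWWWw--------
268 --------------------------------------------------......................BBBBBBBBBBBB.........-wWWWWWWWWWWWw--------
269 --------------------------------------------------.....................BBBBBBBBBBBBB..........wwWWWWWWWWWWw--------
270 --------------------------------------------------.....................BBBBBBBBBBBBB..........---wwWWWWWWww--------
271 ----------------
[... 6011 characters left out ...]
------wWWWWWWWWWWWWWWWWWWwwwwwwwwWWWw-------------------------------....................
322 -----.......---------------------wwWWWWWWWWWWWWWWWWWWWWWWWWWWWWWw-----------------------------.....................
323 ----.......------------------------wwwWWWWWWWWWWWWWWWWWWWWWWWWWWw----------------------------......................
324 ----.......--------------------------wwwWWWWWWWWWWWWWWWWWWWWWWWWw---------------------------.......................
jaw axis at z105 [181.05158907 302.07534118] nut top [180.41885618 296.78722565] boss top [181.88117574 309.0086779 ]
tipL [187.80916325 312.38823762]
tipR [160.56950427 305.54743384]
cornL [204.31681198 294.0245749 ]
cornR [170.70653099 285.97987776]
```

```bash
python3 - <<'E'
from h import *
for f in (-65,-66.5,-68): arc(f,d=94.5);st(f)
for f in (-66,-64,-62,-60): arc(f,d=94.5);st(f)
print(ctrl.read_time_s())
cv2.imwrite("pics/l_sc.png",ctrl.read_camera("scene")[:,:,::-1])
E
python3 asc.py pics/l_sc.png 160 286 215 318
```

```text
cmd -65.0 pos -64.7 rot -64.9 r 94.4 z 122.4 Ft -0.5 Fr -1.0 Fz -3.1 Tz 0.18
cmd -66.5 pos -66.1 rot -66.5 r 94.3 z 122.4 Ft -3.3 Fr -0.6 Fz -2.4 Tz 0.23
cmd -68.0 pos -67.6 rot -68.0 r 94.3 z 122.4 Ft -3.7 Fr 0.2 Fz -2.7 Tz 0.33
cmd -66.0 pos -65.9 rot -66.1 r 94.4 z 122.6 Ft -3.0 Fr -0.1 Fz -2.8 Tz 0.18
cmd -64.0 pos -64.1 rot -64.1 r 94.5 z 122.5 Ft -3.6 Fr -1.6 Fz -3.5 Tz 0.10
cmd -62.0 pos -62.2 rot -62.1 r 94.5 z 122.6 Ft -2.4 Fr -0.8 Fz -2.8 Tz 0.02
cmd -60.0 pos -60.3 rot -60.1 r 94.5 z 122.6 Ft -1.7 Fr -2.1 Fz -3.3 Tz -0.12
42.5917
286 -----.......--..RRRRRRRR.w..BBBBBBBBBBBB...............
287 -----.......-ww.RRRRRRR.wwwWWw.........................
288 ----.....---www..RRRRR...wWWWWWWWWwww-----.............
289 ---.....-wwwWWW.......ccc.WWWWWWWWWWWwwwww--...........
290 --.....-wwWWWWW.cccccccccY..WWWWWWWWWWWWWWww-..........
291 -.....--wWWWWW.cccccccccyYYY.WWWWWWWWWWWWWWw-..........
292 .....--wWWWW.YYYccccccccyYYYY.WWWWWWWWWWWWww-..........
293 .....-wWWWWWYYYYycccccccyYYYYYY.WWWWWWWWWWw-...........
294 ....-wwWWWW.YYYYcccccccccYYYYYYYY.wwWWWWWWw--..........
295 ...--wWWW
[... 666 characters left out ...]
yyYyyyyyyyyyyywWWWWWWWw-----wwww-.....--
307 WWww-----.yyyyyyyyyyyyyyyyyy.wWWWWWWww-----wwww-....---
308 www------.yyyyyyyyyyyyyyyyyywWWWWWWWw------www--...----
309 ---------.yyyyyyyyyyyyyyyyyywWWWWWWw-------ww---..-----
310 ----------yyyyyyyyyyyyyyyyy.wWWWWWw--------w----.------
311 ----------.yyyyyyyyyyyyyyyyywWWWWww--------------------
312 ----------ww.yyyyyyyyyyyyyyywWWWWww--------------------
313 ----------www.yyyyyyyyyyyyyy.wWWWww--------------------
314 --------wwwwWww.yyyyyyyyyyy.wwwwww---------------------
315 -------wWwwwwWww.yyyyyy...wwww-------------------------
316 ------wWWWwwwwwww......wwwwww--------------------------
317 -----wWWWWWw--wwwwwwwwwwwwww---------------------------
```

```bash
python3 - <<'E'
from h import *
a=np.radians(-60.3);u=np.array([np.cos(a),np.sin(a)])
print(ctrl.servo_line([*(C-157*u),122.5],v=90,until_force=15),np.round(ctrl.read_ft_force(),1))
p=ctrl.read_eef_pos();ctrl.servo_line([p[0],p[1],150],v=120)
ctrl.move_pose([513.1,130.3,90],quat(np.radians(-99.7)))
im=ctrl.read_camera("top");s=ctrl.read_camera("scene");print(red(im),ctrl.read_time_s(),ctrl.read_width()*88)
cv2.imwrite("pics/m_top.png",im[:,:,::-1]);cv2.imwrite("pics/m_sc.png",s[:,:,::-1])
import fit
for n,i,o,img in(("top",0,(379,150),im[150:200,379:429,::-1]),("scene",1,(155,275),s[275:325,155:205,::-1])):
    O,d=fit.rays(n,o)
    for c in([0,-1],[-.5,-1.5],[0,0],[-2.5,1.5]):
        ys=np.arange(136,175,2.);r=[fit.cost(n,img,O,d,C+c,y,87.2) for y in ys];j=fit.S["end"][i]
        r2=[fit.cost(n,j,O,d,C+c,y,87.2) for y in ys];print(n,c,"now",ys[np.argmin(r)],round(min(r),1),"before",ys[np.argmin(r2)])
E
python3 asc.py pics/m_top.png 225 130 320 240 | cut -c1-100; python3 asc.py pics/m_sc.png 160 286 215 318
```

```text
False [ 0.6  0.5 -2.7]
[([404.0, 171.2], 44), ([397.5, 181.0], 8), ([382.0, 182.7], 11)] 44.7333 21.471312055216377
top [0, -1] now 160.0 20.8 before 160.0
top [-0.5, -1.5] now 156.0 32.2 before 156.0
top [0, 0] now 152.0 70.1 before 164.0
top [-2.5, 1.5] now 146.0 94.0 before 146.0
scene [0, -1] now 154.0 406.8 before 154.0
scene [-0.5, -1.5] now 158.0 464.5 before 158.0
scene [0, 0] now 160.0 307.4 before 160.0
scene [-2.5, 1.5] now 162.0 57.4 before 162.0
130 ...............................................................................................
131 ...............................................................................................
132 ...............................................................................................
133 ...............................................................................................
134 ...............................................................................................
135 ...............................................................................................
136 .................................
[... 11582 characters left out ...]
yyyyyyyyyyyyyyyyyywWWWWWWWWWWWWw--------
307 ---------.yyyyyyyyyyyyyyyyyyyyyy.wWWWWWWWWWWWWw--------
308 ----------.yyyyyyyyyyyyyyyyyyyyy.wWWWWWWWWWWWw---------
309 --------ww.yyyyyyyyyyyyyyyyyyyyy.wWWWWWWWWWWw----------
310 -------wWW.yyyyyyyyyyyyyyyyyyyy.wwwWWWWWWWWw-----------
311 ------wWWWw.yyyyyyyyyyyyyyyyyyy.wwwWWWWWWWww-----------
312 -----wWWWWww.yyyyyyyyyyyyyyyyyywwwwwWWWWWWw------------
313 ----wWWWWWwww..yyyyyyyyyyyyyyy.ww-wWWWWWWw-------------
314 ---wWWWWWWwwwww.yyyyyyyyyyy....---wWWWWWw--------------
315 --wWWWWWWWwwwwww.yyyyyy...wwww----wWWWWw---------------
316 -wWWWWWWWWw-wwwww.....wwwwwww----wWWWWw----------------
317 wWWWWWWWWWWw--wwwwwwwwwwwwww----wWWWWww----------------
```

Run:
```python
from h import *
ctrl.servo_line([513.1,130.3,40],v=80)
print(ctrl.servo_line([513.1,130.3,28.6],v=30,until_force=5),ctrl.read_eef_pos(),np.round(ctrl.read_ft_force(),1),ctrl.read_time_s())
```

```text
True [513.39334354 130.47580903  28.72806715] [0.4 0.6 3.8] 45.925
```

Run:
```python
from h import *
ctrl.grip(0.6);ctrl.pause(.2);ctrl.servo_line([513.1,130.3,150],v=150)
ctrl.move_pose([420,-60,260],quat(np.radians(-99.7)))
im=ctrl.read_camera("top");s=ctrl.read_camera("scene");cv2.imwrite("pics/n_top.png",im[:,:,::-1]);cv2.imwrite("pics/n_sc.png",s[:,:,::-1]);print(ctrl.read_time_s(),red(im))
p=blob("top",(100,120,50),(125,255,255),(250,140,305,215));P=np.array([w("top",u,v,17) for u,v in p])
print(len(p),cv2.minAreaRect(P[:,:2].astype(np.float32)))
o=np.any(np.abs(im.astype(int)-cv2.imread("pics/top0.png")[:,:,::-1])>60,-1);ys,xs=np.where(o[120:240,205:345]);print("changed px in mat area",len(ys),(xs.min()+205,xs.max()+205,ys.min()+120,ys.max()+120) if len(ys) else "")
```

```text
48.75 []
345 ((516.5712890625, 128.88812255859375), (22.427173614501953, 110.87708282470703), 80.33614349365234)
changed px in mat area 396 (np.int64(263), np.int64(333), np.int64(141), np.int64(225))
```

```bash
python3 -c "
from rig import ctrl
print(ctrl.finish_job())"
```

```text
the job is handed in; nothing more can be done
None
```

Job handed in at about 49 s: I ran the nut down by finger until it went snug, then turned it with the blue wrench by an estimated 85–88° (camera fits read lower, about 80–84°), and laid the wrench flat on the mat about 6 mm from where it started. While re-seating the wrench to check, I probably backed the nut off slightly before bringing it back to its tightened position. I never touched the small wrench or the loose nut, but did not confirm either in a final picture.

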